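# Walk a cabinet leg end over end into its clamp

### The job

Walk the wooden cabinet leg end over end to the clamp bracket, one end always staying on the worktop: tip it up onto its bare end, lower it gently over towards the bracket, then tip it up onto its rubber-padded end so that it stands upright against the back stop between the bracket's two jaws. Then turn the black cam paddle its full quarter turn clockwise (seen from above) so that the jaw draws the leg tight, and leave everything standing released; do not lift the leg clear of the worktop, let it fall, or disturb the jar, tin, bowl and dish.

Things in the scene. Friction and masses are not known exactly. Their poses are not given: they have to be found in the camera images.
- leg: Loose pale wooden cabinet leg, a square bar 150 x 44 x 44 mm, 0.2 to 0.42 kg, starting flat on the worktop, bare end roughly towards the bracket. Origin at its centre (22 mm up when lying); x along its length, +x to the bare end, -x to the end with a dark rubber pad; z is up at the start. Stands stably on either end. The end on the worktop may slide while the other is held.
- bare_end (a point): Centre of the leg's bare wooden end face (small steel disc), at x = +75 mm of the leg.
- padded_end (a point): Centre of the leg's end face with the dark rubber pad 40 mm square, at x = -75 mm of the leg. (Site z is 22 mm with the leg lying; both ends above 35 mm at once counts as lifted clear.)
- bracket: Clamp bracket fixed to the worktop, grey metal, 40 mm high, no base plate. Origin on the worktop where the clamped leg's centre belongs; +x points away from the open mouth (the leg comes from -x), +y to the cam, z up. Fixed jaw: inner face y = -22 mm, x -18 to 25 mm, 12 mm thick. Back stop: face at x = 25 mm, 10 mm thick, y -34 to 141 mm. Dark cam block 56 x 64 x 30 mm under the paddle.
- seat (a point): The bracket's origin, same axes: the clamped foot's centre. A walk along the line y = +5 mm without sliding: leg lies centred at x = -291 mm, stands at -194, lies at -97, stands at 0. At the start the leg is off this by up to about 45 mm, and turned by up to 0.4 rad, so slide and turn it on its grounded end on the way.
- cam (a joint): Angle of the cam paddle in rad: 0 open, with the paddle's long arm towards the bracket's -x; turns clockwise seen from above to its stop at 1.571 (long arm towards the bracket's +y), where the jaw is tight. Needs about 0.15 N m, a little more in the last tenth where the jaw bites on the leg, and stays where it is left. The jaw moves in proportion, 8.1 mm per rad.
- cam_top (a point): On the cam's vertical axis at the top of the black paddle, 82 mm above the worktop, at x = 0, y = 110 mm of the bracket; axes turn with the paddle: x along it, z up. Paddle: a bar 72 mm long (48 mm to -x, 24 mm to +x of the axis), 14 mm thick, 34 mm tall, underside 48 mm above the worktop; pinch it across its thickness at the axis, from above.
- jaw: Moving jaw, steel. Origin at the middle of its inner face, at worktop level, at y = +34 mm of the bracket with the cam open (the mouth is 56 mm wide), about +22 mm with the cam fully turned: it pushes the standing leg over to the fixed jaw. The jaw is 38 mm wide (x -19 to 19 mm), 39 mm high; a follower bar 42 mm high joins it to the cam block. Axes as the bracket.
- jar: Loose spice jar, 46 mm across and 106 mm tall, standing; origin under its centre. A bystander.
- tin: Loose food tin, 75 mm across and 110 mm tall, standing; origin under its centre. A bystander.
- bowl: Loose small bowl, 100 mm across and 45 mm tall; origin under its centre. A bystander.
- dish: Loose small glass dish, 120 mm across and 59 mm tall, beyond the bracket; origin under its centre. A bystander.
Mind the look-alikes: they are no part of the job. There is more than one size of the leg; the job needs the largest.

How it is judged:
On the way, in this order (a step that is already met when the one before it is completed fails the run):
1. the leg stands upright on its bare end (height (world z) of bare_end below 0.03 m and height (world z) of padded_end above 0.13 m and (angle between leg's own x axis and vertical below 0.12 rad or angle between leg's own x axis and vertical above 3.02 rad)), for 0.1 s.
2. the leg lies down again, its padded end now towards the bracket and within 15 cm of the seat (height (world z) of each of bare_end, padded_end below 0.035 m and horizontal distance between padded_end and seat below 0.15 m), for 0.1 s.
3. the leg stands upright on its padded end, between the jaws (height (world z) of padded_end below 0.03 m and height (world z) of bare_end above 0.13 m and (angle between leg's own x axis and vertical below 0.12 rad or angle between leg's own x axis and vertical above 3.02 rad) and horizontal distance between padded_end and seat below 0.02 m), for 0.1 s.
4. the cam is turned to its stop with the leg standing there (height (world z) of padded_end below 0.03 m and height (world z) of bare_end above 0.13 m and value of joint cam above 1.35 rad), for 0.1 s.
At the end, for the whole second after the job is handed in: The leg stands on its padded end, within 0.15 rad of upright, both end centres within 10 mm (horizontally) of the seat, at rest, and the cam is turned beyond 1.35 of its 1.571 rad with the moving jaw pressing on the leg (over 1 N) (all of step 4 and contact force between jaw and leg above 1 N and horizontal distance between each of padded_end, bare_end and seat below 0.01 m and linear speed of leg below 0.02 m/s and angle between the x axis of leg and the z axis of bracket, either way round below 0.15 rad); the robot touches nothing.
It fails at once if the leg was lifted clear of the worktop (both end centres above 35 mm) (height (world z) of each of bare_end, padded_end above 0.035 m).
It fails at once if the leg was dropped or let fall (faster than 0.6 m/s) (linear speed of leg above 0.6 m/s).
It fails at once if the jar, tin, bowl or dish was moved more than 3 cm (distance of any of jar, tin, bowl, dish from where it was at the start of the episode above 0.03 m).
It also fails if it takes over 72 s, if anything falls off the work surface, if the arm or the gripper's body presses on something with over 40 N, if the wrist force passes 120 N, or if a joint passes its speed limit or range.

### The arm

A 7-joint arm with a two-finger parallel gripper is mounted at the origin on a cart in front of the work surface, level with it; the furniture and walls round the work are solid. World frame = base frame: x ahead of the robot, y to its left, z up, the work surface at z = 0. Lengths are in m, angles in rad, forces in N, time in s.
With the tool pointing down it reaches from about 0.425 to 0.925 m from the base axis. Payload 6.8 kg.
Tool frame: the origin (TCP) lies midway between the tips of the shut fingers; the grasp point (between the pads) lies r.grip_point_offset behind it (r.grip_point_offset is the distance from the TCP to the grasp point, in m); z points along the fingers, y is the line along which they close (so a half turn about z gives the same grasp; the last joint's range is limited). The gripper opens to 85 mm and grips with 20 to 120 N. Pads are 22 mm wide; open, the fingers measure 114 mm over their backs; the gripper's body (76 mm by 85 mm) begins 54 mm behind the grasp point. The pads swing forward as they close: fully open they stand 13 mm farther back than shut.
Start: joints at [0.616, 0.477, 0.022, 1.555, -0.011, 1.109, -0.083], TCP at [0.506, -0.447, 0.231] pointing down, gripper open.
Joint ranges: [-2.96, 2.96], [-0.34, 2.1], [-1.41, 1.46], [0.24, 2.44], [-1.37, 4.51], [0.17, 1.92], [-2.96, 2.96]. Speed limits (rad/s): [2.39, 2.39, 3.14, 3.14, 3.14, 3.14, 3.14].

### API

Orientations are given as a rotation vector (axis times angle).
In Python, from bench import r gives the robot as it stands. The module is installed in compiled form; this text tells all that it offers.
- The arm moves only by the shell command python3 -m crank 'ROWS' [FORCE]. ROWS is JSON, a list of rows, each a list of 5 numbers: the shift along the world's x, y, z in units of 200 mm (1.0 is 200 mm), then the turn about the world's z in units of 45 degrees (1.0 is 45 degrees), then the opening, from -1 (shut) to 1 (fully open). In form: [[dx, dy, dz, turn, jaw], ...]. A call has 1 to 8 rows; each row shifts and turns the commanded pose from where the row before left it; what a row does not reach is not made up. A row lasts 1/12 s, in which the tool goes at most 41.7 mm and 7.16 degrees, less where a joint would pass 70% of its speed; a pose out of reach is approached as far as the arm can. A call with a number of a shift or a turn outside -1 to 1 is refused whole. A call with a gripper value outside its range is refused whole. The fingers move at their own pace and stop on an object; FORCE is the grip in N (left out, the last holds). Time passes only in rows, so rows that do not move let the fingers close. It gives the time, the measured TCP pose, the force, the opening and the grip force at its end, in the units of the state.
- r.get_obs(): the state, without advancing time (a new reading comes with each control period).
- r.grab_frame(name): name is "scene" or "side" or "wrist"; returns the picture (420x560x3 uint8, blue, green, red); there is no depth.
- r.camera_model(name): a dict with "fx", "fy", "cx", "cy" (pixels), "R" (3x3) and "t" (3): a world point X has camera coordinates R X + t. Camera axes: x right, y down, z forward; pixel columns grow to the right and rows downward; lengths in m; the calibration is good to about 2 mm. A picture is of the moment at which its call begins: read the wrist's pose just before it. camera_model takes no time and is no camera call; for the wrist camera it gives the pose at the moment of the call.
- r.hand_in(): hands the job in; it is judged then, once.
The state is a dict: "clock": time; "joints": joint angles; "qvel": joint speeds; "tau": joint torques, N m; "tcp_pos": TCP position; "orientation": TCP orientation; "contact_force": force on the tool from outside, world axes, zero at the start; "moment": the same for the moment, N m; "grip_width": finger opening in m; "gripper_force": force on a finger pad.
Only numpy, scipy, OpenCV 4.12 (cv2) and the standard library are available. Lean on these libraries where they do the work, as an engineer would, in place of code of your own. Each camera call takes 0.05 s, during which the arm holds its last target. There are 200 camera calls.

## Working session

There is one attempt and no reset: what is moved stays moved. The work goes in short steps, Python scripts to look and compute and a shell command to move; the robot and the scene stay as the last step left them, time stands still between calls to the robot, and variables do not carry over. Pictures are saved under pics/ and viewed, at most 10 in all, crops included, and the job is handed in when it is done.

```bash
mkdir -p pics; cat > h.py <<'E'
import numpy as np, cv2
from bench import r
def cm(n):
    m=r.camera_model(n); return m,np.array(m['R']),np.array(m['t'])
def ray(n,u,v,z,M=None):
    m,R,t=M or cm(n)
    d=R.T@np.array([(u-m['cx'])/m['fx'],(v-m['cy'])/m['fy'],1]); c=-R.T@t
    return c+d*(z-c[2])/d[2]
def proj(n,X,M=None):
    m,R,t=M or cm(n); p=R@np.array(X)+t
    return m['fx']*p[0]/p[2]+m['cx'],m['fy']*p[1]/p[2]+m['cy']
E
python3 - <<'E'
from h import *
import pickle
o=r.get_obs(); print(o['clock'],o['tcp_pos'],o['orientation'],o['grip_width'],r.grip_point_offset)
for n in ['scene','side','wrist']:
    M=cm(n); im=r.grab_frame(n); cv2.imwrite(f'pics/{n}0.png',im)
    pickle.dump(M,open(n+'0.pkl','wb'))
    print(n,M[0]['fx'],-M[1].T@M[2])
a=cv2.imread('pics/scene0.png');cv2.imwrite('pics/s0.png',cv2.resize(a,(800,600),interpolation=cv2.INTER_CUBIC))
a=cv2.imread('pics/side0.png');cv2.imwrite('pics/d0.png',cv2.resize(a,(800,600),interpolation=cv2.INTER_CUBIC))
E
```

```text
0.0 [ 0.50522873 -0.44672853  0.23029886] [-2.86268301e+00 -1.29006081e+00  1.40572097e-03] 0.08535070434220458 0.0187
scene 390.6969841741213 [0.13475485 0.49701791 0.6140733 ]
side 503.62270846211646 [-0.16100529 -0.10404901  1.20114667]
wrist 353.18371486054417 [ 0.55294833 -0.39393759  0.37321543]
```

View pics/s0.png

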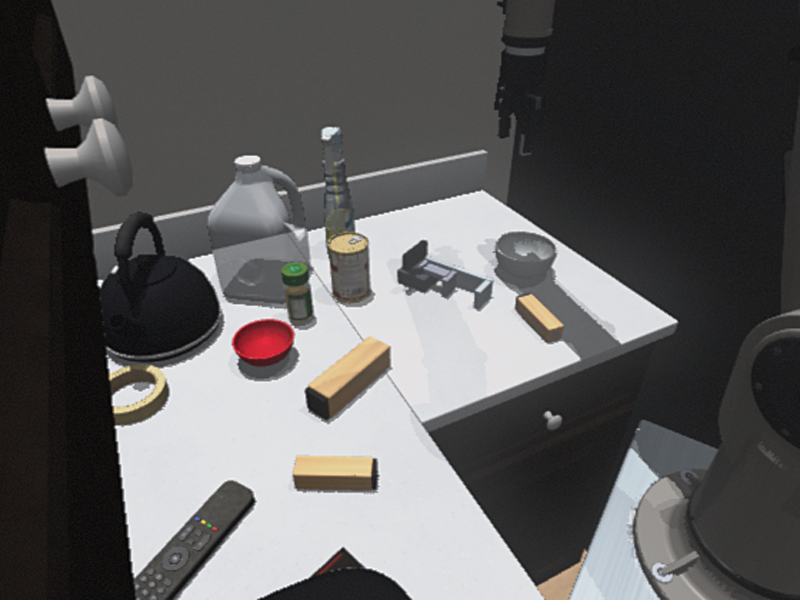

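View pics/d0.png

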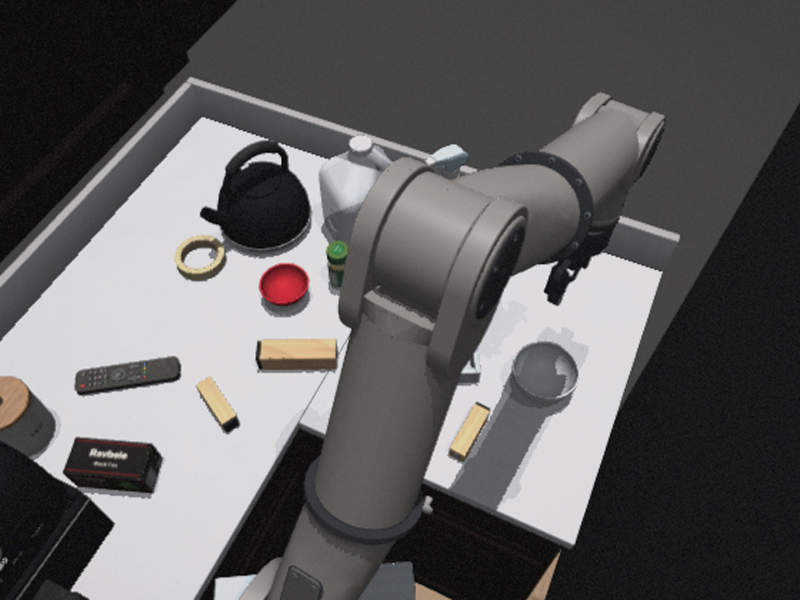

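Scene view (800x600): the largest leg has its padded end at (318,400) and its bare end at (380,350). The bracket is near (445,275), with the black paddle at (413,258). I'll zoom in to read it.

```bash
python3 - <<'E'
import cv2
a=cv2.imread('pics/scene0.png')[155:305,200:360]; cv2.imwrite('pics/s0c.png',cv2.resize(a,None,fx=4.0,fy=4.0,interpolation=cv2.INTER_CUBIC))
E
```

```text
(no output)
```

View pics/s0c.png

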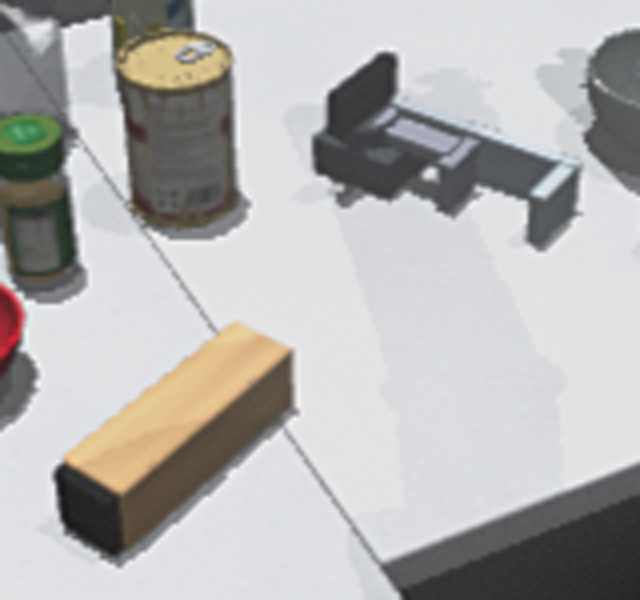

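```bash
cat > fit.py <<'E'
from h import *
from scipy.optimize import least_squares
def fit(n,M,pts,x0):
    P=np.array([p[0] for p in pts])/1000.; U=np.array([p[1] for p in pts],float)
    def f(x):
        c,s=np.cos(x[2]),np.sin(x[2])
        return np.concatenate([np.array(proj(n,[x[0]+c*p[0]-s*p[1],x[1]+s*p[0]+c*p[1],p[2]],M))-u for p,u in zip(P,U)])
    q=least_squares(f,x0,loss='soft_l1'); return q.x,f(q.x).reshape(-1,2)
E
python3 - <<'E'
from fit import *
import pickle
M=pickle.load(open('scene0.pkl','rb'))
c=lambda u,v:(u/4+200-.375,v/4+155-.375)
leg=[((-75,22,44),c(63,463)),((-75,-22,44),c(122,493)),((75,-22,44),c(292,350)),((75,22,44),c(237,322)),((-75,-22,0),c(120,555)),((75,-22,0),c(292,412))]
for l in leg: print(ray('scene',*l[1],l[0][2]/1000,M).round(4))
b=[((-18,-22,40),c(527,197)),((-18,-22,0),c(528,240)),((-18,-34,0),c(541,250)),((35,-34,40),c(580,163)),((-48,110,82),c(331,93)),((24,110,82),c(388,55)),((35,-34,0),c(578,213))]
for l in b: print(ray('scene',*l[1],l[0][2]/1000,M).round(4))
best=None
for y0 in np.arange(-3,3.2,.7):
    for nm,pts,x in(('leg',leg,[.6,0]),('br',b,[.7,-.3])):
        q,res=fit('scene',M,pts,x+[y0])
        if np.abs(res).max()<4: print(nm,q.round(4),res.round(1).tolist())
for nm,(u,v),z in (('jar',(300,310),0),('tin',(352,293),0),('bowl',(264,362),0),('dish',(525,275),0)):
    print(nm,ray('scene',u*.7,v*.7,z,M).round(3))
E
```

```text
[0.5633 0.0865 0.044 ]
[0.5244 0.0865 0.044 ]
[ 0.5143 -0.0515  0.044 ]
[ 0.5545 -0.0548  0.044 ]
[0.5273 0.09   0.    ]
[ 0.5131 -0.0486  0.    ]
[ 0.4747 -0.2618  0.04  ]
[ 0.4752 -0.2707  0.    ]
[ 0.4631 -0.2655  0.    ]
[ 0.4632 -0.3158  0.04  ]
[ 0.6121 -0.2434  0.082 ]
[ 0.6065 -0.3064  0.082 ]
[ 0.4609 -0.3164  0.    ]
leg [ 0.5412  0.0163 -1.6314] [[-2.7, 0.1], [-1.6, 1.9], [1.3, -1.5], [-0.2, -1.8], [0.6, 1.4], [1.5, -2.4]]
br [ 0.4971 -0.2834 -1.5866] [[0.3, -0.7], [-1.1, 1.1], [-0.2, 0.1], [0.6, -0.3], [0.1, 1.5], [0.4, -0.4], [-0.3, -0.4]]
leg [ 0.5412  0.0163 -1.6314] [[-2.7, 0.1], [-1.6, 1.9], [1.3, -1.5], [-0.2, -1.8], [0.6, 1.4], [1.5, -2.4]]
br [ 0.4971 -0.2834 -1.5866] [[0.3, -0.7], [-1.1, 1.1], [-0.2, 0.1], [0.6, -0.3], [0.1, 1.5], [0.4, -0.4], [-0.3, -0.4]]
leg [ 0.5412  0.0163 -1.6314] [[-2.7, 0.1], [-1.6, 1.9], [1.3, -1.5], [-0.2, -1.8], [0.6, 1.4], [1.5, -2.4]]
br [ 0.4971 -0.2834 -1.5866] [[0.3, -0.7], [-1.1, 1.1], [-0.2, 0.1], [0.6, -0.3], [0.1, 1.5], [0.4, -0.4], [-0.3, -0.4]]
leg [ 0.5412  0.0163 -1.6314] [[-2.7, 0.1], [-1.6, 1.9], [1.3, -1.5], [-0.2, -1.8
[... 696 characters left out ...]
1.4], [1.5, -2.4]]
br [ 0.4971 -0.2834 -1.5866] [[0.3, -0.7], [-1.1, 1.1], [-0.2, 0.1], [0.6, -0.3], [0.1, 1.5], [0.4, -0.4], [-0.3, -0.4]]
leg [0.5412 0.0163 4.6518] [[-2.7, 0.1], [-1.6, 1.9], [1.3, -1.5], [-0.2, -1.8], [0.6, 1.4], [1.5, -2.4]]
br [ 0.4971 -0.2834  4.6966] [[0.3, -0.7], [-1.1, 1.1], [-0.2, 0.1], [0.6, -0.3], [0.1, 1.5], [0.4, -0.4], [-0.3, -0.4]]
leg [0.5412 0.0163 4.6518] [[-2.7, 0.1], [-1.6, 1.9], [1.3, -1.5], [-0.2, -1.8], [0.6, 1.4], [1.5, -2.4]]
br [ 0.4971 -0.2834  4.6966] [[0.3, -0.7], [-1.1, 1.1], [-0.2, 0.1], [0.6, -0.3], [0.1, 1.5], [0.4, -0.4], [-0.3, -0.4]]
jar [ 0.738 -0.088  0.   ]
tin [ 0.691 -0.184  0.   ]
bowl [0.693 0.051 0.   ]
dish [ 0.438 -0.421  0.   ]
```

```bash
python3 - <<'E'
from h import *
from scipy.spatial.transform import Rotation as Q
o=r.get_obs();print(o['clock'],Q.from_rotvec(o['orientation']).as_matrix().round(3), o['joints'])
E
python3 -m crank '[[-0.03,0.2,0,-0.15,1],[0.0,0.2,0,-0.15,1],[0.01,0.2,0,-0.15,1],[0.01,0.2,0,-0.15,1],[0.02,0.2,0,-0.15,1],[0.02,0.2,0,-0.15,1],[0.02,0.2,0,-0.15,1],[0.02,0.2,0,-0.05,1]]'
```

```text
0.15 [[ 0.662  0.749 -0.001]
 [ 0.749 -0.662  0.001]
 [-0.    -0.001 -1.   ]] [ 0.61593685  0.47762573  0.02234964  1.55620489 -0.01149037  1.10929891
 -0.08307791]
clock: 0.82
tcp_pos: [0.5191, -0.1294, 0.2313]
orientation: [3.141, -0.019, -0.0]
contact_force: [0.9, -0.3, 0.5]
grip_width: 0.0857
gripper_force: 0.0
```

```bash
python3 -m crank '[[0.01,0.14,0,0.15,1],[0.01,0.14,0,0.15,1],[0.01,0.14,0,0.15,1],[0.01,0.14,0,0.15,1],[0.01,0.14,0,0.15,1],[0.01,0.14,0,0.15,1],[0.01,0.14,0,0.15,1],[0.01,0.05,0,0.15,1]]'
python3 -m crank '[[0,0,0,0.15,1],[0,0,0,0.15,1],[0,0,0,0.15,1],[0,0,0,0.15,1],[0,0,0,0.1,1],[0,0,0,0,1]]'
python3 - <<'E'
from h import *
import pickle
o=r.get_obs();print(o['joints'])
M=cm('wrist');im=r.grab_frame('wrist');cv2.imwrite('pics/w1.png',cv2.resize(im,(800,600),interpolation=cv2.INTER_CUBIC));pickle.dump(M,open('w1.pkl','wb'))
E
```

```text
clock: 1.48
tcp_pos: [0.535, 0.0802, 0.2313]
orientation: [-2.794, -1.433, -0.001]
contact_force: [-0.9, 0.6, -0.1]
grip_width: 0.0854
gripper_force: 0.0
clock: 1.98
tcp_pos: [0.5353, 0.075, 0.2311]
orientation: [-2.31, -2.128, 0.001]
contact_force: [-0.2, -0.1, 0.2]
grip_width: 0.0855
gripper_force: 0.0
[-0.01430183  0.2741226  -0.28727139  1.86213477  0.09002558  1.01840324
 -0.42069573]
```

View pics/w1.png

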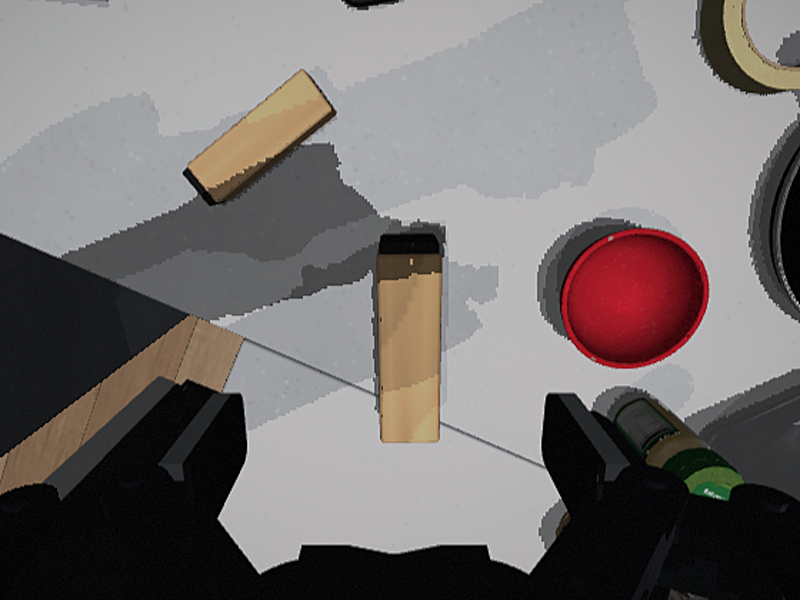

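Wrist view: the leg's top-face corners are at (378,253) and (441,253) on the padded end, and (380,441) and (439,441) on the bare end. The bowl is at (635,297).

```bash
python3 - <<'E'
from fit import *
import pickle
M=pickle.load(open('w1.pkl','rb'))
c=lambda u,v:(u*.7-.15,v*.7-.15)
leg=[((-75,-22,44),c(378,253)),((-75,22,44),c(441,253)),((75,-22,44),c(380,441)),((75,22,44),c(439,441)),((-75,22,0),c(439,235)),((-75,-22,0),c(381,234))]
for l in leg: print(ray('w',*l[1],l[0][2]/1000,M).round(4))
q,res=fit('w',M,leg,[.54,.02,-1.6]); print(q.round(4),res.round(1).tolist())
print('bowl',ray('w',*c(635,297),.045,M))
b=np.array([.4971,-.2834]);a=-1.5866
d=q[:2]-b; print('leg in bracket',np.cos(a)*d[0]+np.sin(a)*d[1],-np.sin(a)*d[0]+np.cos(a)*d[1],q[2]-a)
E
```

```text
[0.5259 0.0879 0.044 ]
[0.5673 0.0845 0.044 ]
[ 0.5146 -0.0519  0.044 ]
[ 0.5581 -0.0554  0.044 ]
[0.5701 0.0899 0.    ]
[0.5273 0.0941 0.    ]
[ 0.5421  0.0169 -1.6515] [[-0.2, -5.9], [2.6, -5.9], [-0.2, 3.5], [0.1, 3.5], [-0.0, -0.0], [-1.0, 0.7]]
bowl [0.69604738 0.04404271 0.045     ]
leg in bracket -0.3010023559315415 0.04020548065470443 -0.06491687139951785
```

```bash
python3 -m crank '[[0.05,0.01,-0.1,0,1],[0,0,-0.17,0,1],[0,0,-0.18,0,1],[0,0,-0.18,0,1],[0,0,-0.18,0,1],[0,0,-0.15,0,1],[0,0,-0.11,0,1],[0,0,-0.06,0,1]]'
python3 -m crank '[[0,0,-0.005,0,0.2],[0,0,0,0,-0.1],[0,0,0,0,-0.1],[0,0,0,0,-0.1],[0,0,0,0,-0.1],[0,0,0,0,-0.1]]' 20
```

```text
clock: 2.7
tcp_pos: [0.5436, 0.0767, 0.0024]
orientation: [-2.314, -2.121, 0.006]
contact_force: [-1.3, 0.0, -0.1]
grip_width: 0.0855
gripper_force: 0.0
clock: 3.2
tcp_pos: [0.5468, 0.0774, 0.006]
orientation: [2.313, 2.124, 0.004]
contact_force: [0.3, 0.2, 7.8]
grip_width: 0.0436
gripper_force: 22.9
```

```bash
python3 -m crank '[[0,0,0.015,0,-0.1],[-0.02,0.0,0,0.01,-0.1],[-0.035,0.005,0,0.015,-0.1],[-0.04,0.005,0,0.02,-0.1],[-0.04,0.005,0,0.02,-0.1],[-0.035,0.005,0,0.018,-0.1],[-0.02,0,0,0,-0.1],[0,0,0,0,-0.1]]'
python3 -m crank '[[0,0,0.02,0,-0.1],[0,0,0.02,0,-0.1],[0,0,0.01,0,-0.1],[0,0,0,0,-0.1]]'
python3 - <<'E'
from h import *
M=cm('scene');im=r.grab_frame('scene')
print([proj('scene',X,M) for X in ([.507,-.0535,.022],[.507,.09,.022])])
cv2.imwrite('pics/s2.png',cv2.resize(im[185:320,190:350],None,fx=4,fy=4,interpolation=cv2.INTER_CUBIC))
E
```

```text
clock: 3.87
tcp_pos: [0.5058, 0.0811, 0.0071]
orientation: [-2.241, -2.2, 0.002]
contact_force: [-0.1, 0.0, -3.5]
grip_width: 0.0435
gripper_force: 21.7
clock: 4.2
tcp_pos: [0.5084, 0.0812, 0.0181]
orientation: [2.243, 2.199, 0.002]
contact_force: [1.0, -0.1, -3.9]
grip_width: 0.0434
gripper_force: 21.7
[(np.float64(275.9156604589661), np.float64(250.19521965633555)), (np.float64(236.61237550681398), np.float64(290.0557034638693))]
```

View pics/s2.png

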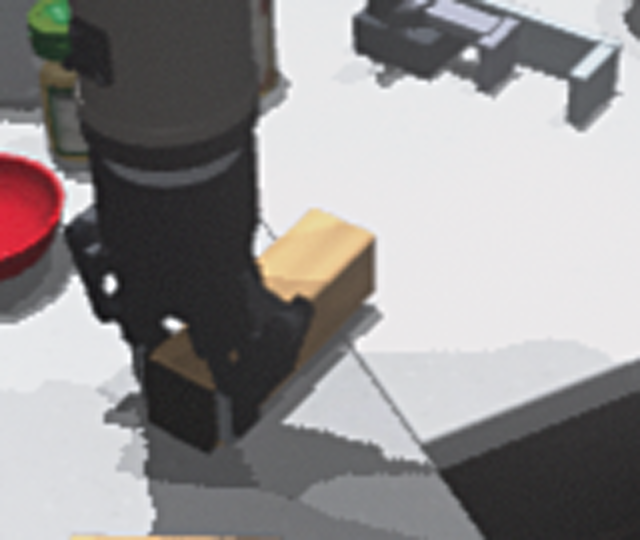

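The leg looks lifted level: there is a shadow gap under the bare end at (375,305), and the force equals the full weight. The pads are holding too stiffly. I'll lower it and try a lighter grip nearer the end.

```bash
python3 -m crank '[[0,0,-0.03,0,-0.1],[0,0,-0.03,0,-0.1],[0,0,0,0,-0.1]]'
python3 -m crank '[[0,0,0,0,0.01],[0,0,0,0,0.01]]'
python3 -m crank '[[0,0,0,0,0.025],[0,0,0,0,0.025]]'
python3 -m crank '[[0,0,0,0,0.04],[0,0,0,0,0.04]]'
```

```text
clock: 4.5
tcp_pos: [0.5078, 0.0812, 0.0048]
orientation: [2.242, 2.2, 0.0]
contact_force: [0.2, -0.1, -1.8]
grip_width: 0.0437
gripper_force: 23.1
clock: 4.67
tcp_pos: [0.5073, 0.0811, 0.0048]
orientation: [-2.242, -2.2, 0.001]
contact_force: [0.3, -0.3, -3.3]
grip_width: 0.0437
gripper_force: 23.0
clock: 4.83
tcp_pos: [0.5071, 0.081, 0.005]
orientation: [-2.243, -2.199, 0.001]
contact_force: [0.6, 0.2, -3.6]
grip_width: 0.0441
gripper_force: 17.1
clock: 5.0
tcp_pos: [0.5073, 0.0811, 0.0054]
orientation: [-2.243, -2.2, 0.0]
contact_force: [-0.2, 0.4, -1.0]
grip_width: 0.0442
gripper_force: 0.3
```

```bash
python3 -m crank '[[0,0,0.0,0,0.03],[0,0,0.0,0,0.03]]'
python3 -m crank '[[0,0,0.02,0,0.03],[0,0,0.02,0,0.03],[0,0,0.01,0,0.03],[0,0,0,0,0.03]]'
python3 - <<'E'
from h import *
im=r.grab_frame('scene')
cv2.imwrite('pics/s3.png',cv2.resize(im[185:320,190:350],None,fx=4,fy=4,interpolation=cv2.INTER_CUBIC))
E
```

```text
clock: 5.17
tcp_pos: [0.5073, 0.0811, 0.0054]
orientation: [-2.243, -2.2, 0.0]
contact_force: [-0.4, 0.3, 0.9]
grip_width: 0.0439
gripper_force: 1.4
clock: 5.5
tcp_pos: [0.5078, 0.081, 0.0159]
orientation: [2.243, 2.199, 0.001]
contact_force: [-0.3, 0.7, -2.0]
grip_width: 0.0438
gripper_force: 2.3
```

View pics/s3.png

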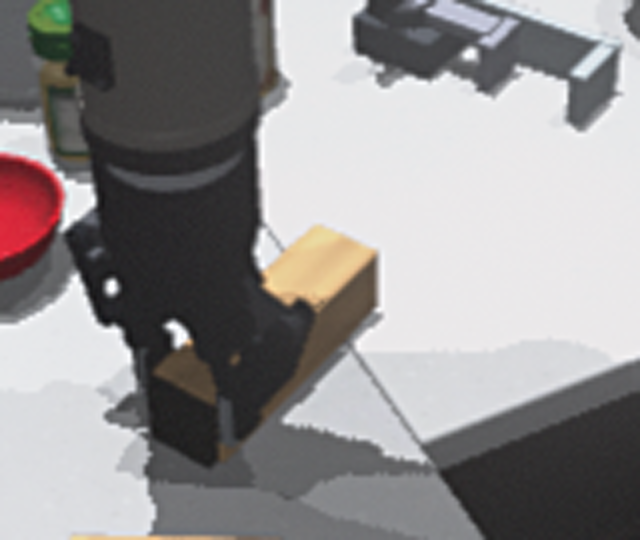

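Now the padded end is up while the bare end's edge rests on the worktop (377,312), so it pivots. I'll follow the arc.

```bash
python3 -m crank '[[0,-0.021,0.059,0,0.026],[0,-0.021,0.059,0,0.026],[0,-0.033,0.056,0,0.026],[0,-0.033,0.056,0,0.026],[0,-0.043,0.049,0,0.026],[0,-0.043,0.049,0,0.026],[0,-0.052,0.04,0,0.026],[0,-0.052,0.04,0,0.026]]'
python3 - <<'E'
from h import *
im=r.grab_frame('scene')
cv2.imwrite('pics/s4.png',cv2.resize(im[165:320,190:350],None,fx=3.7,fy=3.7,interpolation=cv2.INTER_CUBIC))
E
```

```text
clock: 6.22
tcp_pos: [0.5076, 0.0204, 0.0983]
orientation: [2.243, 2.199, 0.001]
contact_force: [0.5, 0.4, -2.8]
grip_width: 0.0438
gripper_force: 5.6
```

View pics/s4.png

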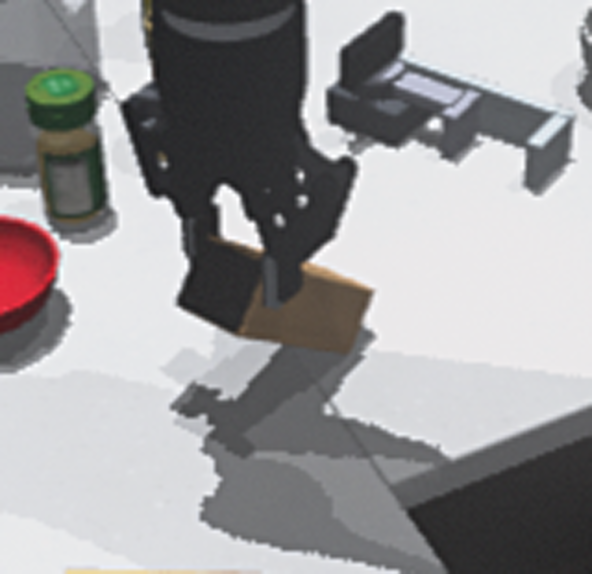

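```bash
python3 - <<'E'
from h import *
print(ray('scene',190+350/3.7,165+353/3.7,0), ray('scene',190+350/3.7,165+353/3.7,0.02),proj('scene',[.485,-.0535,0]))
E
```

```text
[ 0.48500312 -0.05573958  0.        ] [ 0.47359574 -0.0377366   0.02      ] (np.float64(284.0656934501895), np.float64(260.97570550711487))
```

```bash
python3 -m crank '[[0,-0.058,0.029,0,0.026],[0,-0.058,0.029,0,0.026],[0,-0.063,0.018,0,0.026],[0,-0.063,0.018,0,0.026],[0,-0.06,0.005,0,0.026],[0,-0.06,0.005,0,0.026],[0,-0.06,-0.005,0,0.026],[0,-0.05,-0.005,0,0.026]]'
python3 -m crank '[[0,-0.01,0.0,0,0.03],[0,0,0,0,0.04],[0,0,0,0,0.05]]'
python3 - <<'E'
from h import *
im=r.grab_frame('scene')
cv2.imwrite('pics/s5.png',cv2.resize(im[125:280,190:350],None,fx=3.7,fy=3.7,interpolation=cv2.INTER_CUBIC))
E
```

```text
clock: 6.93
tcp_pos: [0.5076, -0.0743, 0.1168]
orientation: [2.243, 2.198, 0.0]
contact_force: [-1.9, 0.9, 3.5]
grip_width: 0.0443
gripper_force: 11.0
clock: 7.18
tcp_pos: [0.5076, -0.0747, 0.1158]
orientation: [2.243, 2.2, 0.001]
contact_force: [0.1, 0.3, -1.0]
grip_width: 0.0451
gripper_force: 0.2
```

View pics/s5.png

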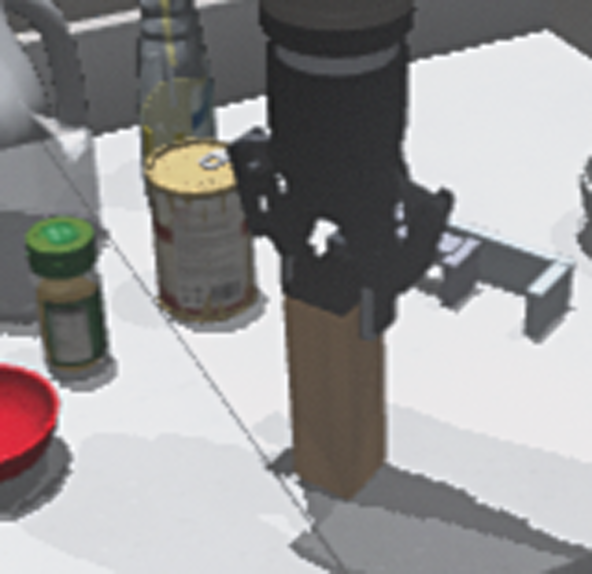

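The leg stands upright on its bare end, with its near foot corner at (347,498). I'll regrip it 4 mm further back and lower it over.

```bash
python3 -m crank '[[0,0.02,0,0,0.06],[0,0,0,0,0.04],[0,0,0,0,0.024],[0,0,0,0,0.024],[0,0,0,0,0.024]]'
python3 -m crank '[[0,-0.03,0.003,0,0.024],[0,-0.05,0.005,0,0.024],[-0.001,-0.055,0.006,0,0.024],[-0.001,-0.066,-0.006,0,0.024],[-0.001,-0.066,-0.006,0,0.024],[-0.001,-0.063,-0.019,0,0.024],[-0.001,-0.063,-0.019,0,0.024]]'
```

```text
clock: 7.65
tcp_pos: [0.5074, -0.0703, 0.1158]
orientation: [-2.242, -2.2, -0.0]
contact_force: [-2.2, 1.5, 3.2]
grip_width: 0.044
gripper_force: 10.7
clock: 8.23
tcp_pos: [0.5068, -0.1528, 0.1092]
orientation: [2.243, 2.196, -0.0]
contact_force: [-1.5, -1.1, 4.5]
grip_width: 0.044
gripper_force: 12.0
```

```bash
python3 -m crank '[[-0.001,-0.0585,-0.03,0,0.027],[-0.001,-0.0585,-0.03,0,0.027],[-0.001,-0.052,-0.041,0,0.027],[-0.001,-0.052,-0.041,0,0.027],[-0.001,-0.043,-0.05,0,0.027],[-0.001,-0.043,-0.05,0,0.027],[0,0,0,0,0.027]]'
python3 - <<'E'
from h import *
im=r.grab_frame('scene')
cv2.imwrite('pics/s6.png',cv2.resize(im[125:280,190:350],None,fx=3.7,fy=3.7,interpolation=cv2.INTER_CUBIC))
E
```

```text
clock: 8.82
tcp_pos: [0.504, -0.2138, 0.058]
orientation: [-2.246, -2.195, 0.002]
contact_force: [-0.8, -0.4, -2.8]
grip_width: 0.0439
gripper_force: 10.5
```

View pics/s6.png

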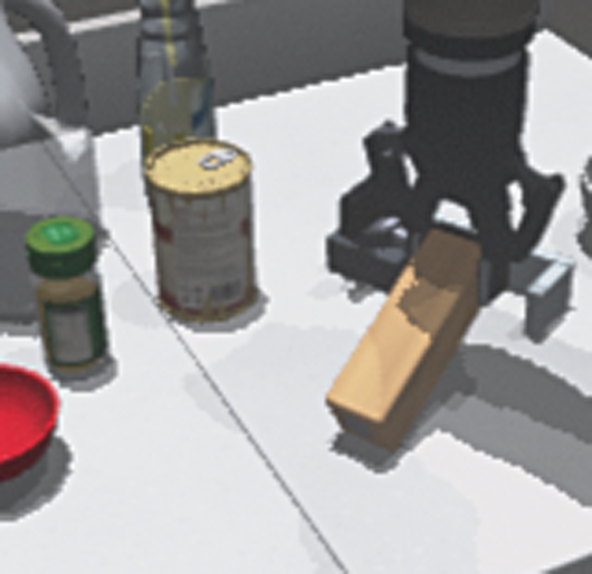

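The leg is about 35° above flat, with its foot edge on the worktop at (385,450). Continuing down.

```bash
python3 -m crank '[[-0.001,-0.0325,-0.0575,0,0.027],[-0.001,-0.0325,-0.0575,0,0.027],[0,-0.021,-0.0575,0,0.027],[0,-0.021,-0.05,0,0.027],[0,-0.003,-0.02,0,0.027],[0,0,-0.01,0,0.03],[0,0,0,0,0.03]]'
python3 - <<'E'
from h import *
im=r.grab_frame('scene')
cv2.imwrite('pics/s7.png',cv2.resize(im[125:280,190:350],None,fx=3.7,fy=3.7,interpolation=cv2.INTER_CUBIC))
E
```

```text
clock: 9.45
tcp_pos: [0.5043, -0.2325, 0.0088]
orientation: [-2.241, -2.199, 0.001]
contact_force: [-0.4, -0.0, -0.6]
grip_width: 0.0439
gripper_force: 1.2
```

View pics/s7.png

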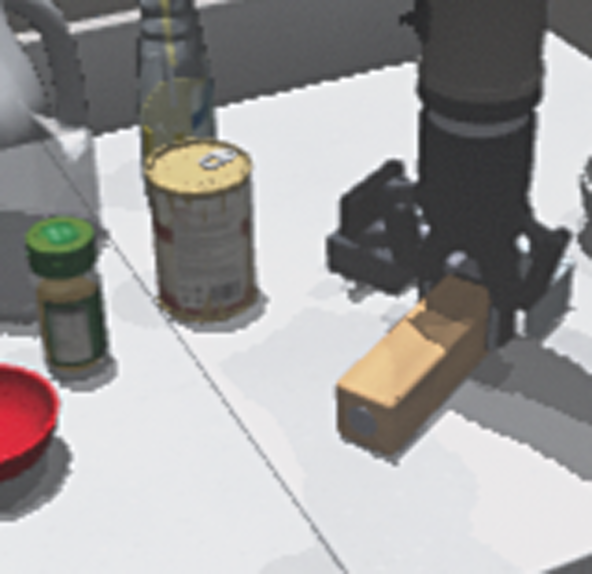

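The leg now lies flat with its padded end towards the bracket. The steel disc is at (362,417), and the bare-end corners are at (338,383), (393,408) and (390,460). That was my tenth picture, so from here I'll use image code only. I'll release and take a wrist frame over the bracket to fit it numerically.

```bash
python3 -m crank '[[0,0,0,0,0.3],[0,0,0,0,0.5],[0,0,0.05,0,0.5],[0,0,0.15,0,0.5],[0,0,0.2,0,0.5],[0,0,0.2,0,0.5],[0,0,0.2,0,0.5],[0,0,0.2,0,0.5]]'
python3 -m crank '[[0.1,-0.15,0.1,0,0.5],[0.1,-0.15,0,0,0.5],[0,-0.15,0,0,0.5],[0,-0.15,0,0,0.5],[0,-0.1,0,0,0.5],[0,0,0,0,0.5],[0,0,0,0,0.5],[0,0,0,0,0.5]]'
python3 - <<'E'
from fit import *
import pickle
M=pickle.load(open('scene0.pkl','rb'))
c=lambda u,v:(u/3.7+190-.36,v/3.7+125-.36)
l=[((75,22,44),c(338,383)),((75,-22,44),c(393,408)),((75,-22,0),c(390,460)),((75,0,22),c(362,417)),((75,22,0),c(341,434))]
# leg x now towards +y
l=[((p[0],-p[1],p[2]),u) for p,u in l]
q,res=fit('s',M,[((p[0],p[1],p[2]),u) for p,u in l],[.505,-.17,1.55]);print(q.round(4),res.round(1).tolist())
M=cm('wrist');im=r.grab_frame('wrist');cv2.imwrite('pics/w2.png',im);pickle.dump(M,open('w2.pkl','wb'))
for n,X in dict(seat=[.497,-.283,0],cam=[.607,-.285,.082],bare=[.505,-.0975,.044],pad=[.505,-.2475,.044]).items(): print(n,np.round(proj('w',X,M)))
E
```

```text
clock: 10.17
tcp_pos: [0.5045, -0.2325, 0.2129]
orientation: [2.241, 2.2, 0.001]
contact_force: [1.4, -0.2, -1.5]
grip_width: 0.0641
gripper_force: 0.0
clock: 10.83
tcp_pos: [0.5451, -0.3716, 0.2303]
orientation: [-2.242, -2.201, -0.002]
contact_force: [-0.1, -0.2, -0.5]
grip_width: 0.0639
gripper_force: 0.0
[ 0.4977 -0.1785  1.4603] [[-0.1, -0.9], [-0.1, -0.1], [0.3, 0.3], [0.7, 1.0], [-0.9, -0.3]]
seat [226.  95.]
cam [353.  90.]
bare [ 214. -176.]
pad [226.  48.]
```

```bash
cat > edge.py <<'E'
from h import *
from scipy.optimize import differential_evolution
def efit(im,M,segs,x0,rng=(.01,.01,.06),n=60):
    g=cv2.GaussianBlur(cv2.cvtColor(im,cv2.COLOR_BGR2GRAY).astype(np.float32),(0,0),1.0)
    gx=cv2.Sobel(g,cv2.CV_32F,1,0);gy=cv2.Sobel(g,cv2.CV_32F,0,1)
    m,R,t=M; P=[]
    for a,b in segs:
        s=np.linspace(0.02,.98,n)[:,None]; P.append(np.array(a)/1e3*(1-s)+np.array(b)/1e3*s)
    P=np.array(P)
    def pr(x):
        c,s=np.cos(x[2]),np.sin(x[2])
        W=np.stack([x[0]+c*P[...,0]-s*P[...,1],x[1]+s*P[...,0]+c*P[...,1],P[...,2]],-1)@R.T+t
        return np.stack([m['fx']*W[...,0]/W[...,2]+m['cx'],m['fy']*W[...,1]/W[...,2]+m['cy']],-1)
    def cost(x):
        U=pr(x).astype(np.float32); d=U[:,-1]-U[:,0]; nrm=np.stack([-d[:,1],d[:,0]],-1); nrm/=np.linalg.norm(nrm,axis=1)[:,None]
        sx=cv2.remap(gx,U[...,0],U[...,1],1);sy=cv2.remap(gy,U[...,0],U[...,1],1)
        e=np.abs(sx*nrm[:,None,0]+sy*nrm[:,None,1]); return -np.minimum(e,150).mean()
    q=differential_evolution(cost,[(a-b,a+b) for a,b in zip(x0,rng)],seed=1,maxiter=150,popsize=20)
    return q.x,q.fun,cost(x0),pr(q.x)
def rect(x0,x1,y0,y1,z): return [((x0,y0,z),(x1,y0,z)),((x1,y0,z),(x1,y1,z)),((x1,y1,z),(x0,y1,z)),((x0,y1,z),(x0,y0,z))]
E
python3 - <<'E'
from edge import *
import pickle
M=pickle.load(open('w2.pkl','rb'));im=cv2.imread('pics/w2.png')
fj=[((-18,-34,40),(25,-34,40)),((-18,-22,40),(25,-22,40)),((-18,-34,40),(-18,-22,40))]
bs=[((25,-22,40),(25,100,40)),((35,-34,40),(35,141,40)),((25,-34,40),(35,-34,40)),((25,141,40),(35,141,40))]
pd=rect(-48,24,103,117,82)
x0=[.4971,-.2834,-1.5866]
for nm,s in (('fj+bs',fj+bs),('all',fj+bs+pd),('pad',pd)):
    q=efit(im,M,s,x0); print(nm,q[0].round(4),q[1].round(1),q[2].round(1))
print(q[3].round()[:,[0,-1]].tolist())
# row profile check of leg sides
Ms=cm('scene'); 
E
```

```text
fj+bs [ 0.4979 -0.2853 -1.6046] -78.7 -61.2
all [ 0.4969 -0.2853 -1.6095] -90.8 -57.0
pad [ 0.4969 -0.2869 -1.596 ] -114.2 -49.6
[[[347.0, 30.0], [342.0, 126.0]], [[342.0, 127.0], [359.0, 128.0]], [[359.0, 126.0], [366.0, 30.0]], [[366.0, 28.0], [348.0, 28.0]]]
```

```bash
python3 -m crank '[[-0.04,0.13,0,0,1],[-0.04,0.13,0,0,1],[-0.04,0.13,0,0,1],[-0.04,0.13,0,0,1],[-0.04,0.1,0,0,1],[0,0,0,0,1],[0,0,0,0,1],[0,0,0,0,1]]'
python3 - <<'E'
from edge import *
import pickle
M=cm('wrist');im=r.grab_frame('wrist');cv2.imwrite('pics/w3.png',im)
leg=[((-65,22,44),(75,22,44)),((-65,-22,44),(75,-22,44)),((75,22,44),(75,-22,44))]
for ex in ([],[((75,22,0),(75,-22,0))]):
    q=efit(im,M,leg+ex,[.5035,-.1735,1.53],(.012,.012,.1)); print(q[0].round(4),q[1].round(1),q[3].round()[:,[0,-1]].tolist())
b=np.array([.4973,-.2853]);a=-1.606
d=q[0][:2]-b;print('leg in bracket',np.cos(a)*d[0]+np.sin(a)*d[1],-np.sin(a)*d[0]+np.cos(a)*d[1],q[0][2]-a-np.pi)
print(r.get_obs()['tcp_pos'])
E
```

```text
clock: 11.55
tcp_pos: [0.5052, -0.2487, 0.2302]
orientation: [2.241, 2.2, 0.0]
contact_force: [-0.5, -0.3, 0.2]
grip_width: 0.0853
gripper_force: 0.0
[ 0.5061 -0.1785  1.5489] -97.4 [[[251.0, 181.0], [249.0, 23.0]], [[298.0, 181.0], [301.0, 23.0]], [[250.0, 19.0], [300.0, 19.0]]]
[ 0.5061 -0.1785  1.5492] -73.2 [[[251.0, 181.0], [249.0, 23.0]], [[298.0, 181.0], [301.0, 23.0]], [[250.0, 19.0], [300.0, 19.0]], [[253.0, 31.0], [297.0, 31.0]]]
leg in bracket -0.10706003336218108 0.005048678200274942 0.013608006156522023
[ 0.50514006 -0.24925543  0.22999648]
```

```bash
python3 -m crank '[[0.01,0.14,0,0,1],[0,0.15,-0.05,0,1],[0,0.15,-0.1,0,1],[0,0.13,-0.15,0,1],[0,0.075,-0.18,0,1],[0,0.01,-0.18,0,1],[0,0,-0.18,0,1],[0,0,-0.15,0,1]]'
python3 -m crank '[[0,0,-0.08,0,1],[0,0,-0.03,0,0.5],[0,0,0,0,0.1],[0,0,0,0,-0.1],[0,0,0,0,-0.1],[0,0,0,0,-0.1],[0,0,0,0,-0.1]]' 20
```

```text
clock: 12.27
tcp_pos: [0.5066, -0.1181, 0.0294]
orientation: [-2.242, -2.199, 0.001]
contact_force: [0.5, -0.0, 0.2]
grip_width: 0.0853
gripper_force: 0.0
clock: 12.85
tcp_pos: [0.5078, -0.1183, 0.0108]
orientation: [2.241, 2.198, 0.002]
contact_force: [1.2, -0.8, 2.5]
grip_width: 0.0436
gripper_force: 21.1
```

```bash
python3 -m crank '[[0,-0.01,0,-0.008,-0.1],[-0.001,-0.02,0,-0.009,-0.1],[-0.001,-0.02,0,0,-0.1],[0,-0.005,0,0,-0.1],[0,0,0,0,-0.1],[0,0,0,0,0.04],[0,0,0,0,0.027],[0,0,0,0,0.027]]'
python3 -m crank '[[0,0,0.02,0,0.027],[0,-0.002,0.03,0,0.027],[0,-0.004,0.03,0,0.027],[0,0,0,0,0.027]]'
python3 - <<'E'
from edge import *
im=r.grab_frame('scene');cv2.imwrite('pics/s8.png',im)
E
```

```text
clock: 13.52
tcp_pos: [0.5074, -0.1289, 0.0103]
orientation: [2.257, 2.184, 0.002]
contact_force: [1.4, 1.6, 6.7]
grip_width: 0.0442
gripper_force: 6.3
clock: 13.85
tcp_pos: [0.5064, -0.1308, 0.0266]
orientation: [2.258, 2.183, -0.0]
contact_force: [-1.1, 0.5, -1.0]
grip_width: 0.0437
gripper_force: 5.2
```

```bash
python3 -m crank '[[-0.002,-0.033,0.057,0,0.026],[-0.002,-0.033,0.057,0,0.026],[-0.002,-0.039,0.054,0,0.026],[-0.002,-0.039,0.054,0,0.026],[-0.002,-0.048,0.0455,0,0.026],[-0.002,-0.048,0.0455,0,0.026],[0,0,0,0,0.026]]'
python3 - <<'E'
from edge import *
# pitch-aware fit of leg in scene: unknown edge y and pitch
im=r.grab_frame('scene');cv2.imwrite('pics/s9.png',im);M=cm('scene')
g=cv2.GaussianBlur(cv2.cvtColor(im,cv2.COLOR_BGR2GRAY).astype(np.float32),(0,0),1);gx=cv2.Sobel(g,5,1,0);gy=cv2.Sobel(g,5,0,1)
from scipy.spatial.transform import Rotation as Q
segs=[((-40,22,22),(35,22,22)),((75,-22,22),(75,22,22)),((75,22,-22),(75,22,22)),((75,22,-22),(75,-22,-22)),((75,-22,22),(75,-22,-22)),((-40,22,-22),(60,22,-22)),((-40,-22,22),(35,-22,22))]
s=np.linspace(.03,.97,40)[:,None];P=np.array([np.array(a)*(1-s)+np.array(b)*s for a,b in segs])/1e3
def pr(x):
    th=x[2]; W=(P+np.array([.075,0,.022]))@Q.from_euler('Y',-th).as_matrix().T   # about bottom edge of padded end
    W=W+np.array([0,0,x[3]]); W=W@Q.from_euler('z',1.5356).as_matrix().T+np.array([x[0],x[1],0])
    C=W@M[1].T+M[2];m=M[0];return np.stack([m['fx']*C[...,0]/C[...,2]+m['cx'],m['fy']*C[...,1]/C[...,2]+m['cy']],-1).astype(np.float32)
def cost(x):
    U=pr(x);d=U[:,-1]-U[:,0];n=np.stack([-d[:,1],d[:,0]],-1);n/=np.linalg.norm(n,axis=1)[:,None]+1e-9
    e=np.abs(cv2.remap(gx,U[...,0],U[...,1],1)*n[:,None,0]+cv2.remap(gy,U[...,0],U[...,1],1)*n[:,None,1]);return -np.minimum(e,120).mean()
q=differential_evolution(cost,[(.49,.515),(-.285,-.245),(0,1.2),(0,.03)],seed=1,maxiter=300,popsize=25)
print(q.x.round(4),q.fun)
E
```

```text
clock: 14.48
tcp_pos: [0.5049, -0.1817, 0.0905]
orientation: [2.259, 2.178, 0.001]
contact_force: [0.5, 0.2, -0.6]
grip_width: 0.0439
gripper_force: 6.3
[ 0.4947 -0.2673  0.5088  0.027 ] -68.28936767578125
```

```bash
cat > pit.py <<'E'
from edge import *
from scipy.spatial.transform import Rotation as Q
def pitch(im,M,bounds,segs,yaw=1.5356,cap=120):
    g=cv2.GaussianBlur(cv2.cvtColor(im,cv2.COLOR_BGR2GRAY).astype(np.float32),(0,0),1);gx=cv2.Sobel(g,5,1,0);gy=cv2.Sobel(g,5,0,1)
    s=np.linspace(.03,.97,40)[:,None];P=np.array([np.array(a)*(1-s)+np.array(b)*s for a,b in segs])/1e3
    def pr(x):
        W=(P+np.array([.075,0,.022]))@Q.from_euler('Y',-x[2]).as_matrix().T+np.array([0,0,x[3]])
        W=W@Q.from_euler('z',yaw).as_matrix().T+np.array([x[0],x[1],0])
        C=W@M[1].T+M[2];m=M[0];return np.stack([m['fx']*C[...,0]/C[...,2]+m['cx'],m['fy']*C[...,1]/C[...,2]+m['cy']],-1).astype(np.float32)
    def cost(x):
        U=pr(x);d=U[:,-1]-U[:,0];n=np.stack([-d[:,1],d[:,0]],-1);n/=np.linalg.norm(n,axis=1)[:,None]+1e-9
        e=np.abs(cv2.remap(gx,U[...,0],U[...,1],1)*n[:,None,0]+cv2.remap(gy,U[...,0],U[...,1],1)*n[:,None,1]);return -np.minimum(e,cap).mean()
    q=differential_evolution(cost,bounds,seed=1,maxiter=200,popsize=20);return q.x,q.fun,pr(q.x)
E
python3 - <<'E'
from pit import *
M=cm('scene')
f=[((75,-22,22),(75,22,22)),((75,22,-22),(75,22,22)),((75,22,-22),(75,-22,-22)),((75,-22,22),(75,-22,-22))]
low=[((-75,22,-22),(0,22,-22)),((75,22,-22),(20,22,-22)),((-70,22,22),(-20,22,22))]
im=cv2.imread('pics/s9.png')
for z in (0,.027):
  for s in (f,f+low):
    q=pitch(im,M,[(.495,.513),(-.285,-.245),(.2,1.1),(z,z+1e-4)],s);print(z,q[0].round(4),round(q[1],1),q[2][0][[0,-1]].round().tolist(),q[2][2][[0,-1]].round().tolist())
# wood mask bbox of leg
h=cv2.cvtColor(im,cv2.COLOR_BGR2HSV);m=((h[...,0]>8)&(h[...,0]<25)&(h[...,1]>70)).astype(np.uint8)
n,l,st,_=cv2.connectedComponentsWithStats(m)
for i in range(1,n):
    if st[i,4]>150: print(st[i])
i=max((i for i in range(1,n) if 240<st[i,0]<340),key=lambda i:st[i,4]);c=cv2.findContours((l==i).astype(np.uint8),0,2)[0][0];print(cv2.approxPolyDP(c,2.0,True)[:,0].tolist())
E
```

```text
0 [ 0.4954 -0.2611  0.3995  0.    ] -77.7 [[292.0, 202.0], [307.0, 208.0]] [[302.0, 226.0], [287.0, 220.0]]
0 [ 5.082e-01 -2.850e-01  5.835e-01  1.000e-04] -73.7 [[297.0, 184.0], [312.0, 190.0]] [[306.0, 208.0], [291.0, 202.0]]
0.027 [ 0.495  -0.2734  0.2002  0.0271] -76.5 [[290.0, 203.0], [306.0, 209.0]] [[303.0, 226.0], [288.0, 219.0]]
0.027 [ 0.495  -0.2645  0.5175  0.027 ] -72.5 [[296.0, 184.0], [311.0, 190.0]] [[306.0, 208.0], [290.0, 202.0]]
[229 162  29  16 292]
[362 206  32  26 303]
[ 74 255  37  20 327]
[ 78 266  39  31 351]
[ 205  319   56   24 1220]
[376 385  35  35 445]
[[294, 195], [291, 200], [296, 202]]
```

```bash
python3 - <<'E'
from h import *
im=cv2.imread('pics/s9.png');h=cv2.cvtColor(im,cv2.COLOR_BGR2HSV).astype(int)
for v in range(178,244,2):
    print(v,''.join('#' if h[v,u,2]<50 else ('w' if 4<h[v,u,0]<28 and h[v,u,1]>60 else ('.' if h[v,u,2]>140 else '-')) for u in range(262,345)))
for X in ([.485,-.264,0],[.528,-.264,0]): print(proj('scene',X))
E
```

```text
178 ....................------------------..........------------...--------............
180 ....................-#---------------#-..........-#----------.------#-.............
182 ....................-#------------------..........--#----------------..............
184 ....................-#------------------------.....-#---------------...............
186 ....................----------------www----..-------------------#--................
188 ..................-----------------wwwwwwwwwww--..---------------..................
190 ................-------------------wwwwwwwwwwwwwww-------------....................
192 ................------------------ww--------wwwwwww-----------------...............
194 ................-----------------ww----------wwwwww---------ww------------.........
196 ................---------------www-----------wwwww----------wwwwww-----------......
198 .................-------------www-----------wwwwww----------w-wwwwwwww-----......--
200 .....................--------wwwww--w-----wwwwwww---------ww--w-wwwwwww--......---.
202 ........................--------wwww---w
[... 1230 characters left out ...]
-----------------------------................
232 ..................................------------------------------------.............
234 .................................------------------------------------------........
236 ...................................-------------------------------------------.....
238 .....................................---------...-------------------------------...
240 .....................................-------............---------------------------
242 ................................--.-------....................---------------------
(np.float64(327.1146593514264), np.float64(214.69997448728924))
(np.float64(312.8304964113562), np.float64(209.5310982991362))
```

```bash
python3 - <<'E'
from pit import *
M=cm('scene');im=cv2.imread('pics/s9.png')
def corners(xe,ye,th,z=0):
    o=[]
    for X in ((75,22,22),(75,-22,22),(75,22,-22),(75,-22,-22),(-75,22,-22),(-67,22,-22),(-67,22,22)):
        W=Q.from_euler('Y',-th).as_matrix()@(np.array(X)/1e3+[.075,0,.022])+[0,0,z]
        W=Q.from_euler('z',1.5356).as_matrix()@W+[xe,ye,0]; o.append(np.round(proj('s',W,M)).astype(int).tolist())
    return o
for a in ((.504,-.2655,.70),(.504,-.2655,.60),(.504,-.275,.65),(.504,-.2655,.5,.02)): print(a,corners(*a))
E
```

```text
(0.504, -0.2655, 0.7) [[314, 188], [297, 182], [306, 206], [291, 199], [328, 215], [327, 214], [333, 199]]
(0.504, -0.2655, 0.6) [[311, 194], [294, 188], [304, 212], [288, 205], [328, 215], [327, 215], [333, 199]]
(0.504, -0.275, 0.65) [[314, 189], [298, 183], [307, 207], [292, 200], [330, 213], [329, 213], [335, 197]]
(0.504, -0.2655, 0.5, 0.02) [[308, 192], [292, 186], [302, 211], [286, 204], [329, 209], [328, 209], [333, 193]]
```

The corner fit shows the foot edge on the worktop and the pitch at about 0.69 rad, as planned. Finishing the tip-up.

```bash
python3 -m crank '[[-0.002,-0.056,0.036,0,0.026],[-0.002,-0.056,0.036,0,0.026],[-0.002,-0.062,0.024,0,0.026],[-0.002,-0.062,0.024,0,0.026],[-0.002,-0.065,0.012,0,0.026],[-0.002,-0.065,0.012,0,0.026],[-0.002,-0.045,0,0,0.026]]'
python3 -m crank '[[-0.002,-0.04,0,0,0.026],[-0.002,-0.035,-0.004,0,0.026],[0,-0.03,-0.004,0,0.026],[0,-0.025,-0.004,0,0.026],[0,-0.018,-0.003,0,0.026],[0,0,0,0,0.026],[0,0,0,0,0.026]]'
python3 - <<'E'
from h import *
im=r.grab_frame('scene');cv2.imwrite('pics/s10.png',im);h=cv2.cvtColor(im,cv2.COLOR_BGR2HSV).astype(int)
for v in range(150,222,2):
    print(v,''.join('#' if h[v,u,2]<50 else ('w' if 4<h[v,u,0]<28 and h[v,u,1]>60 else ('.' if h[v,u,2]>140 else '-')) for u in range(272,352)))
for x,y in ((-22,22),(-22,-22)):
    c,s=np.cos(-1.606),np.sin(-1.606)
    for z in (.044,.15): print(np.round(proj('scene',[.4973+(c*(x+2)-s*(y+5))/1e3,-.2853+(s*(x+2)+c*(y+5))/1e3,z])))
E
```

```text
clock: 15.12
tcp_pos: [0.5013, -0.2615, 0.1173]
orientation: [2.257, 2.184, -0.0]
contact_force: [-1.0, 0.9, 3.7]
grip_width: 0.044
gripper_force: 7.1
clock: 15.7
tcp_pos: [0.5004, -0.2902, 0.1139]
orientation: [2.257, 2.185, -0.0]
contact_force: [-0.4, -0.7, 1.6]
grip_width: 0.0442
gripper_force: 7.5
150 .......................................----##---##-#-..........-########-....-##
152 ............................................-##---#-...........--########-..-###
154 .............................................-##-#-#-............-#######---####
156 .............................................-------w---.........--#######-##-##
158 .............................................----wwww----ww---....-##-###-#####-
160 .............................................-ww------------wwwwww##-#######-...
162 .............................................wwww-w---------wwwww----###-.......
164 ............................................wwwwwwwwwww--wwwwwwww----###-.......
166 ............................................-wwwwwwwwwwwwwwwwwww-----##-.......-
168 .......................---..
[... 1610 characters left out ...]
..............---------w-----------w-------------........
208 .......................................------------------------------------.....
210 ............................................---------w------------------------..
212 ............................................------------------------------------
214 .............................................-----------------------------------
216 ..............................................----------------------------------
218 .............................................----------......-------------------
220 ................................................---.............----------------
[315. 196.]
[317. 160.]
[330. 201.]
[333. 165.]
```

```bash
python3 -m crank '[[0,0,0,0,0.035],[0,0,0,0,0.05],[0,0,0,0,0.1],[0,0,0,0,0.3],[0,0,0,0,0.5],[0,0,0.05,0,0.5],[0,0,0.15,0,0.5],[0,0,0.2,0,0.5]]'
python3 -m crank '[[0,-0.1,0.2,0,0.5],[0.02,-0.2,0.1,0,0.5],[0.04,-0.2,0,0,0.5],[0.04,-0.1,0,0,0.5],[0,-0.0,0,0,0.5],[0,0,0,0,0.5],[0,0,0,0,0.5]]'
python3 - <<'E'
from edge import *
M=cm('wrist');im=r.grab_frame('wrist');cv2.imwrite('pics/w4.png',im)
print(r.get_obs()['tcp_pos'],r.get_obs()['orientation'])
q=efit(im,M,rect(-22,22,-22,22,150),[.502,-.287,-1.606],(.02,.02,.15));print('top',q[0].round(4),round(q[1],1),q[3].round()[:,0].tolist())
pd=rect(-48,24,103,117,82);q=efit(im,M,pd,[.497,-.2855,-1.606]);print('pad',q[0].round(4),round(q[1],1))
h=cv2.cvtColor(im,cv2.COLOR_BGR2HSV);m=((h[...,0]>5)&(h[...,0]<28)&(h[...,1]>60)).astype(np.uint8)
n,l,st,ce=cv2.connectedComponentsWithStats(m);print([s.tolist() for s in st[1:] if s[4]>300])
E
```

```text
clock: 16.42
tcp_pos: [0.4984, -0.2888, 0.1927]
orientation: [-2.253, -2.181, 0.003]
contact_force: [0.4, 0.3, 0.2]
grip_width: 0.0642
gripper_force: 0.0
clock: 17.0
tcp_pos: [0.5203, -0.4046, 0.25]
orientation: [-2.256, -2.185, -0.001]
contact_force: [0.6, -0.5, 0.3]
grip_width: 0.064
gripper_force: 0.0
[ 0.52038451 -0.40409378  0.25000695] [-2.25503254e+00 -2.18624626e+00 -1.04403869e-03]
top [ 0.5005 -0.2962 -1.5823] -101.9 [[201.0, 15.0], [208.0, 89.0], [274.0, 86.0], [271.0, 11.0]]
pad [ 0.4908 -0.295  -1.605 ] -73.3
[[202, 0, 72, 87, 4617], [47, 17, 116, 89, 3873]]
```

```bash
python3 -m crank '[[0.05,0.1,0.1,0,0.5],[0.05,0.1,0.1,0,0.5],[0.05,0.05,0.1,0,0.5],[0,0,0,0,0.5],[0,0,0,0,0.5],[0,0,0,0,0.5]]'
python3 - <<'E'
from edge import *
M=cm('wrist');im=r.grab_frame('wrist');cv2.imwrite('pics/w5.png',im)
print(r.get_obs()['tcp_pos'])
for z in (150,):
  for rg in ((.012,.012,.1),(.02,.02,.1)):
    q=efit(im,M,rect(-22,22,-22,22,z),[.502,-.287,-1.606],rg);print('top',q[0].round(4),round(q[1],1),q[3].round()[:,0].tolist())
pd=rect(-48,24,103,117,82);q=efit(im,M,pd,[.497,-.2855,-1.606]);print('pad',q[0].round(4),round(q[1],1))
h=cv2.cvtColor(im,cv2.COLOR_BGR2HSV).astype(int)
b=q[3].mean(axis=(0,1));print(b)
for v in range(130,290,4): print(v,''.join('#' if h[v,u,2]<50 else ('w' if 4<h[v,u,0]<28 and h[v,u,1]>60 else ('.' if h[v,u,2]>140 else '-')) for u in range(160,340,2)))
E
```

```text
clock: 17.55
tcp_pos: [0.5495, -0.3552, 0.3094]
orientation: [-2.256, -2.185, 0.001]
contact_force: [0.8, -0.7, -1.8]
grip_width: 0.0639
gripper_force: 0.0
[ 0.54904454 -0.35567697  0.3088882 ]
top [ 0.5005 -0.2846 -1.6216] -86.4 [[185.0, 87.0], [189.0, 141.0], [240.0, 141.0], [239.0, 87.0]]
top [ 0.5004 -0.2846 -1.6197] -86.3 [[185.0, 87.0], [189.0, 141.0], [240.0, 141.0], [239.0, 86.0]]
pad [ 0.4956 -0.2844 -1.6082] -122.5
[329.73431077 101.26528301]
130 #--------------wwwwwwwwwwwwwwwwwwwwwwwwww#####------..-...........--#--------#######-####-
134 #--------------wwwwwwwwwwwwwwwwwwwwwwwwww####-----------------------#-----------####-####-
138 ---------------wwwwwwwwwwwwwwwwwwwwwwwwww#--------.................................----...
142 ---------------------------------------------------.......................................
146 ------------------------------------------------------------------........................
150 ------------------------------------------------------------------........................
154 ------------------------------------------------------------------...
[... 2456 characters left out ...]
...................................
262 -------------..................--------...................................................
266 ---------------...........-----------#....................................................
270 ##--------##########----------------#-....................................................
274 .---##---###########-------------##.......................................................
278 ....##--#############----------##.........................................................
282 .-###################---######............................................................
286 ########################-.................................................................
```

The leg's top is at about x_b = 0, y_b = +4 mm, so it stands in the mouth. Next I grip the paddle on its axis at about (0.606, -0.289).

```bash
python3 -m crank '[[0.07,0.08,0,0,0.2],[0.07,0.085,-0.05,0,0.2],[0.07,0.085,-0.1,0,0.2],[0.07,0.083,-0.18,-0.005,0.2],[0.003,0,-0.2,0,0.2],[0,0,-0.2,0,0.2],[0,0,-0.2,0,0.2],[0,0,-0.18,0,0.2]]'
python3 -m crank '[[0,0,-0.1,0,0.2],[0,0,-0.05,0,0.2],[0,0,0,0,0.0]]' 40
```

```text
clock: 18.27
tcp_pos: [0.6044, -0.2895, 0.0846]
orientation: [-2.261, -2.178, 0.003]
contact_force: [0.2, 0.3, 1.0]
grip_width: 0.0512
gripper_force: 0.0
clock: 18.52
tcp_pos: [0.6039, -0.289, 0.0547]
orientation: [-2.259, -2.176, 0.004]
contact_force: [-0.6, -0.5, 0.3]
grip_width: 0.0431
gripper_force: 0.0
```

```bash
python3 -m crank '[[0,0,0,0,-0.5],[0,0,0,0,-0.9],[0,0,0,0,-0.9],[0,0,0,0,-0.9],[0,0,0,0,-0.9],[0,0,0,0,-0.9]]' 40; python3 -c "
from bench import r;print(r.get_obs()['joints'].round(2) if hasattr(r.get_obs()['joints'],'round') else r.get_obs()['joints'])"
```

```text
clock: 19.02
tcp_pos: [0.6077, -0.2899, 0.0603]
orientation: [2.26, 2.178, 0.001]
contact_force: [-2.1, 0.2, 6.9]
grip_width: 0.0131
gripper_force: 41.2
[ 0.51  0.67 -0.23  1.67  0.19  0.82  0.16]
```

```bash
python3 -m crank '[[0,0,0.01,-0.1,-0.9],[0,0,0,-0.14,-0.9],[0,0,0,-0.14,-0.9],[0,0,0,-0.14,-0.9],[0,0,0,-0.14,-0.9],[0,0,0,-0.14,-0.9],[0,0,0,-0.14,-0.9],[0,0,0,-0.14,-0.9]]'
python3 -m crank '[[0,0,0,-0.14,-0.9],[0,0,0,-0.14,-0.9],[0,0,0,-0.14,-0.9],[0,0,0,-0.14,-0.9],[0,0,0,-0.14,-0.9],[0,0,0,-0.12,-0.9],[0,0,0,-0.08,-0.9],[0,0,0,-0.04,-0.9]]'
python3 -m crank '[[0,0,0,-0.04,-0.9],[0,0,0,-0.04,-0.9],[0,0,0,-0.02,-0.9],[0,0,0,0,-0.9]]'
python3 - <<'E'
from bench import r
import numpy as np
o=r.get_obs();v=np.array(o['orientation']);print(np.degrees(2*np.arctan2(v[1],v[0])),o['moment'],o['joints'])
E
```

```text
clock: 19.68
tcp_pos: [0.6059, -0.2891, 0.0604]
orientation: [-2.961, -1.049, 0.002]
contact_force: [-3.1, 1.3, -1.3]
grip_width: 0.0134
gripper_force: 41.7
clock: 20.35
tcp_pos: [0.6054, -0.2876, 0.0604]
orientation: [-3.139, 0.082, 0.005]
contact_force: [-4.2, 3.4, 2.9]
grip_width: 0.013
gripper_force: 51.2
clock: 20.68
tcp_pos: [0.6061, -0.2875, 0.0606]
orientation: [-3.134, 0.2, 0.003]
contact_force: [-3.8, 3.0, 3.8]
grip_width: 0.013
gripper_force: 78.5
352.6978752724642 [0.69543019 0.89680508 1.31346937] [ 0.21611254  0.66272281  0.19228426  1.69789814 -0.1658122   0.79909295
 -1.21340286]
```

```bash
python3 -m crank '[[0,0,0,0.05,-0.9],[0,0,0,0.03,-0.9],[0,0,0,0,-0.6],[0,0,0,0,-0.3],[0,0,0,0,0],[0,0,0.02,0,0.2],[0,0,0.1,0,0.2],[0,0,0.2,0,0.2]]'
python3 -m crank '[[0.05,0,0.2,0,0.2],[0.05,0,0.2,0,0.2],[0.05,0,0.2,0,0.2],[0,-0.1,0.1,0.15,0.2],[0,-0.15,0,0.15,0.2],[0,-0.15,0,0.15,0.2],[0,-0.1,0,0.15,0.2],[0,0,0,0.15,0.2]]'
python3 -m crank '[[-0.1,0,0,0.15,0.2],[-0.15,0,0,0.15,0.2],[-0.12,0,0,0.15,0.2],[0,0,0,0.15,0.2],[0,0.04,0,0.15,0.2],[0,0,0,0.15,0.2],[0,0,0,0.15,0.2],[0,0,0,0.1,0.2]]'
python3 -m crank '[[0,0,0,0,0.2],[0,0,0,0,0.2],[0,0,0,0,0.2]]'
python3 - <<'E'
from edge import *
M=cm('wrist');im=r.grab_frame('wrist');cv2.imwrite('pics/w6.png',im)
b=np.array([.4965,-.285]);a=-1.607
q=efit(im,M,rect(-22,22,-22,22,150),[.4985,-.285,-1.607],(.015,.015,.1));d=q[0][:2]-b
print('top',q[0].round(4),round(q[1],1),q[3].round()[:,0].tolist(),'in b',np.cos(a)*d[0]+np.sin(a)*d[1],-np.sin(a)*d[0]+np.cos(a)*d[1])
p=rect(-48,24,-7,7,82);ca=np.array([.6063,-.289])
q=efit(im,M,p,[*ca,a-np.pi/2],(.008,.008,.4));print('paddle',q[0].round(4),round(q[1],1),'cam',a-q[0][2],q[3].round()[:,0].tolist())
o=r.get_obs();print(o['clock'],o['tcp_pos'],o['contact_force'])
E
```

```text
clock: 21.35
tcp_pos: [0.6038, -0.288, 0.1205]
orientation: [-3.137, 0.108, 0.012]
contact_force: [0.7, 0.6, 0.1]
grip_width: 0.051
gripper_force: 0.0
clock: 22.02
tcp_pos: [0.6342, -0.3964, 0.2646]
orientation: [3.032, 0.805, -0.003]
contact_force: [-0.9, -0.8, 0.1]
grip_width: 0.0515
gripper_force: 0.0
clock: 22.68
tcp_pos: [0.5627, -0.3816, 0.2649]
orientation: [2.372, 2.058, 0.0]
contact_force: [-1.0, -0.2, 0.3]
grip_width: 0.0515
gripper_force: 0.0
clock: 22.93
tcp_pos: [0.5626, -0.3815, 0.2644]
orientation: [2.381, 2.049, 0.0]
contact_force: [-0.4, 0.5, -0.3]
grip_width: 0.0517
gripper_force: 0.0
top [ 0.4982 -0.2859 -1.5941] -95.0 [[123.0, 62.0], [139.0, 127.0], [199.0, 118.0], [186.0, 52.0]] in b 0.0008371609409414088 0.0017723249409027225
paddle [ 0.6065 -0.2888 -3.0791] -124.1 cam 1.4721432940630204 [[362.0, 58.0], [281.0, 77.0], [286.0, 93.0], [366.0, 74.0]]
22.9833 [ 0.56267263 -0.38140172  0.26433811] [-0.47452036  0.24814593  0.13187871]
```

The cam reads about 1.47, so my back-turn before releasing undid some of it. I'll regrip and turn it fully onto the stop.

```bash
python3 -m crank '[[0.05,0,0,-0.15,0.2],[0.06,0,0,-0.15,0.2],[0.06,0,0,-0.15,0.2],[0.05,0.06,0,-0.15,0.2],[0,0.1,0,-0.15,0.2],[0,0.1,0,-0.15,0.2],[0,0.1,0,-0.15,0.2],[0,0.1,0,-0.15,0.2]]'
python3 -m crank '[[0,0,-0.1,-0.15,0.2],[0,0,-0.15,-0.15,0.2],[0,0,-0.17,-0.15,0.2],[0,0,-0.17,-0.08,0.2],[0,0,-0.17,0,0.2],[0,0,-0.14,0,0.2],[0,0,-0.08,0,0.2],[0,0,-0.04,0,0.2]]'
python3 -m crank '[[0,0,0,0,0],[0,0,0,0,-0.5],[0,0,0,0,-0.9],[0,0,0,0,-0.9],[0,0,0,0,-0.9],[0,0,0,0,-0.9]]' 60
python3 - <<'E'
from bench import r
import numpy as np
o=r.get_obs();v=np.array(o['orientation']);print(np.degrees(2*np.arctan2(v[1],v[0])),o['moment'])
E
```

```text
clock: 23.65
tcp_pos: [0.6067, -0.2882, 0.2641]
orientation: [3.054, 0.738, 0.0]
contact_force: [0.1, 0.3, -0.0]
grip_width: 0.0514
gripper_force: 0.0
clock: 24.32
tcp_pos: [0.6051, -0.2882, 0.057]
orientation: [-3.138, -0.101, 0.007]
contact_force: [0.7, 0.5, -0.4]
grip_width: 0.0514
gripper_force: 0.0
clock: 24.82
tcp_pos: [0.6077, -0.2876, 0.0623]
orientation: [-3.138, -0.104, -0.003]
contact_force: [-2.6, 5.0, 4.4]
grip_width: 0.0127
gripper_force: 59.5
-356.2125455436626 [ 0.92586419  0.33982732 -0.08927739]
```

Now turn slowly to the stop (about 6° plus some overdrive) and release without turning back.

```bash
python3 -m crank '[[0,0,0,-0.05,-0.9],[0,0,0,-0.05,-0.9],[0,0,0,-0.05,-0.9],[0,0,0,-0.05,-0.9],[0,0,0,-0.03,-0.9],[0,0,0,0,-0.9]]'
python3 - <<'E'
from bench import r
import numpy as np
o=r.get_obs();v=np.array(o['orientation']);print(np.degrees(2*np.arctan2(v[1],v[0])),o['moment'])
E
python3 -m crank '[[0,0,0,0,-0.7],[0,0,0,0,-0.5],[0,0,0,0,-0.2],[0,0,0,0,0.1],[0,0,0.02,0,0.2],[0,0,0.1,0,0.2],[0,0,0.2,0,0.2],[0.05,0,0.2,0,0.2]]'
python3 -m crank '[[0.05,0,0.2,0,0.2],[0.05,0,0.2,0,0.2],[0,-0.1,0.1,0.15,0.2],[0,-0.15,0,0.15,0.2],[0,-0.15,0,0.15,0.2],[0,-0.1,0,0.15,0.2],[0,0,0,0.15,0.2],[0,0,0,0.15,0.2]]'
python3 -m crank '[[-0.1,0,0,0.15,0.2],[-0.1,0,0,0.15,0.2],[-0.05,0,0,0.15,0.2],[0,0,0,0.15,0.2],[0,0.04,0,0.15,0.2],[0,0,0,0.15,0.2],[0,0,0,0.0,0.2],[0,0,0,0,0.2]]'
python3 - <<'E'
from edge import *
M=cm('wrist');im=r.grab_frame('wrist');cv2.imwrite('pics/w7.png',im)
b=np.array([.4965,-.285]);a=-1.607
q=efit(im,M,rect(-22,22,-22,22,150),[.4985,-.285,-1.607],(.015,.015,.1));d=q[0][:2]-b
print('top',q[0].round(4),round(q[1],1),'in b',np.cos(a)*d[0]+np.sin(a)*d[1],-np.sin(a)*d[0]+np.cos(a)*d[1])
q=efit(im,M,rect(-48,24,-7,7,82),[.6063,-.289,a-np.pi/2],(.008,.008,.4));print('paddle',q[0].round(4),round(q[1],1),'cam',a-q[0][2])
E
```

```text
clock: 25.32
tcp_pos: [0.6087, -0.2876, 0.0624]
orientation: [-3.136, 0.175, -0.005]
contact_force: [-0.4, 4.6, 7.0]
grip_width: 0.0126
gripper_force: 82.7
353.5971808863197 [ 1.06493954 -0.19179071  0.96826067]
clock: 25.98
tcp_pos: [0.6135, -0.2901, 0.1639]
orientation: [-3.136, 0.185, 0.009]
contact_force: [1.6, -0.3, 0.3]
grip_width: 0.051
gripper_force: 0.0
clock: 26.65
tcp_pos: [0.6351, -0.3925, 0.264]
orientation: [3.004, 0.917, -0.002]
contact_force: [-0.4, 0.4, -0.3]
grip_width: 0.0513
gripper_force: 0.0
clock: 27.32
tcp_pos: [0.5862, -0.3819, 0.2643]
orientation: [2.507, 1.894, -0.0]
contact_force: [-0.2, -0.1, 0.4]
grip_width: 0.051
gripper_force: 0.0
top [ 0.4985 -0.2857 -1.6081] -88.1 in b 0.0005805776344255778 0.001988304704810643
paddle [ 0.6059 -0.2888 -3.0887] -143.6 cam 1.4817379224001541
```

```bash
python3 -c "
from bench import r
print(r.hand_in())"
```

```text
the job is handed in; nothing more can be done
None
```

I handed the job in at about 27 s: the leg stands on its padded end, about 2 mm from the seat by camera, with the cam measured at about 1.48 rad and the arm clear; the jaw's grip force could not be measured directly, and no verdict came back.

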